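# Slide the pepper mill home into its condiment bay

## Robot

A 6-joint arm with a two-finger parallel gripper is mounted at the origin on the work surface. World frame = base frame: x ahead of the robot, y to its left, z up, the work surface at z = 0. Lengths are in m, angles in rad, forces in N, time in s.
With the tool pointing down it reaches from about 0.375 to 0.975 m from the base axis. Payload 3.8 kg.
Tool frame: the origin (TCP) lies midway between the tips of the shut fingers; the grasp point (between the pads) lies 19 mm behind it (r.grip_depth is the distance from the TCP to the grasp point, in m); z points along the fingers, y is the line along which they close (so a half turn about z gives the same grasp; the last joint's range is limited). The gripper opens to 88 mm and grips with 3 to 60 N. Pads are 18 mm wide; open, the fingers measure 123 mm over their backs; the gripper's body (75 mm by 187 mm) begins 45 mm behind the grasp point.
Start: joints at [1.221, 0.264, 1.604, -0, 1.274, -0.037], TCP at [0.208, 0.642, 0.239] pointing down, gripper open.
Joint ranges: [-2.63, 2.63], [-0.94, 2.18], [0.31, 2.57], [-1.31, 4.45], [0, 2.66], [-2.55, 2.55]. Speed limits (rad/s): [2.57, 2.57, 3.14, 3.14, 3.14, 3.14].

## Interface

Orientations are given as a rotation vector (axis times angle).
In Python, from workcell import telemetry, capture, r gives the robot as it stands.
- The arm moves only by the tool send_rows, never from a script. Its argument "plan" is a list of rows, each an object with "rot": the turn, a rotation vector about the world's x, y, z in degrees, a list of three; "translation": the shift along the world's x, y, z in m, a list of three; "gripper": the finger opening in m, from 0 to 0.0881. A call has 1 to 8 rows; each row shifts and turns the commanded pose from where the row before left it; what a row does not reach is not made up. A row lasts 1/12 s, in which the tool goes at most 41.7 mm and 7.16 degrees, less where a joint would pass 70% of its speed; a pose out of reach is approached as far as the arm can. A call with a gripper value outside its range is refused whole. The fingers move at their own pace and stop on an object; "newtons" is the grip in N (left out, the last holds). Time passes only in rows, so rows that do not move let the fingers close. It gives the time, the measured TCP pose, the force, the opening and the grip force at its end, in the units of the state.
- telemetry.observe(): the state, without advancing time (a new reading comes with each control period).
- capture(name): name is "side" or "top"; returns a dict with "pixels" (400x640x3 uint8, red, green, blue), "camera_matrix" (3x3 intrinsics, pixels), "R" (3x3) and "t" (3): a world point X has camera coordinates R X + t. Camera axes: x right, y down, z forward; pixel columns grow to the right and rows downward; lengths in m; the calibration is good to about 2 mm. A picture is of the moment at which its call begins. There is no depth.
- r.close_job(): hands the job in; it is judged then, once.
The state is a dict: "time_s": time; "joint_positions": joint angles; "dq": joint speeds; "effort": joint torques, N m; "ee_pos": TCP position; "orientation": TCP orientation; "wrist_force": force on the tool from outside, world axes, zero at the start; "wrist_torque": the same for the moment, N m; "finger_gap": finger opening in m; "finger_force": force on a finger pad.
Only numpy, scipy, OpenCV 4.12 (cv2) and the standard library are available. Lean on these libraries where they do the work, as an engineer would, in place of code of your own. Each camera call takes 0.05 s, during which the arm holds its last target. There are 200 camera calls.

## Task

Slide the tall wooden pepper mill across the worktop into the empty bay of the low white condiment rack, until its foot stands wholly on the round cork pad there. Push it gently with the fingertips low on its body, so that it stays upright all the way; do not grip it, lift it or touch its head, and leave the other things on the worktop where they are.

Things in the scene. Friction and masses are not known exactly. Their poses are not given: they have to be found in the camera images.
- mill: Tall wooden pepper mill, 208 mm high, 0.3 to 0.5 kg, loose, upright. Origin: centre of its underside; z up its axis; round. Its foot is an upright cylinder of 60 mm diameter up to 45 mm; above, it narrows to a 36 mm waist at 100 mm and swells to 42 mm at 130 mm. The head (43 mm wide) is all above 148 mm. Friction on the worktop 0.5 to 0.7: pushed above about 40 mm it may tip.
- mill_head: The head of the pepper mill, fixed to it: all that lies above 148 mm, 43 mm wide, with a steel nut at the very top. Origin on the mill's axis, at the head's underside, 148 mm above the mill's underside.
- pad: Flat round cork disc, 108 mm diameter, 1 mm thick, let into the worktop in the one empty bay of the rack and filling it; things slide onto it without a step. Origin: centre of the disc, which is the centre of the empty bay. Any of the three bays may be the empty one. Take the bay's direction from the rack.
- rack: Low white rack fixed to the worktop: 3 floorless bays in a row, each 110 x 110 mm inside, open in front and above; back wall 12 mm thick, 50 high; four dividers 10 thick, 45 high. Origin: on the worktop, centre of the middle bay; +x runs from the open front to the back: slide things in along it. Bay centres at y = -120, 0, 120 mm; dividers' front ends at x = -55, back wall at x = 55.
- oil_bottle: Green glass oil bottle, 56 mm diameter, 200 mm high, in one of the bays; leave alone. Origin: centre of its underside.
- spice_jar: Glass jar with steel lid, 60 mm diameter, 100 mm high, in one of the bays; leave alone. Origin: centre of its underside.
- salt_mill: Short salt mill of the same wood, 50 mm diameter, only 100 mm high, on the open worktop; leave alone. Origin: centre of its underside.
- mug: White mug, 82 mm diameter, 92 mm high, handle at +y; leave alone. Origin: centre of its underside.
- bowl: White bowl, 130 mm diameter, 55 mm high; leave alone. Origin: centre of its underside.
- sugar_jar: White jar with wooden lid, 84 mm diameter, 120 mm high; leave alone. Origin: centre of its underside.
There are look-alikes about, which are no part of the job. What is shaped like the mill but orange or pink is not meant.

How it is judged:
On the way:
1. the fingers slide the mill along the worktop, upright (more than 40 mm from its start, while touching it) (distance of mill from where it was at the start of the episode above 0.04 m and contact force between the fingers and mill above 0.2 N and angle between mill's own z axis and vertical below 0.2 rad and height (world z) of mill below 0.008 m).
At the end, for the whole second after the job is handed in: The pepper mill stands upright (within 0.05 rad) and at rest on the worktop in the empty bay, its axis within 26 mm of the centre of the cork pad; the other things stand within 20 mm of where they began (horizontal distance between mill and pad below 0.026 m and angle between mill's own z axis and vertical below 0.05 rad and height (world z) of mill below 0.004 m and linear speed of mill below 0.01 m/s and distance of each of oil_bottle, spice_jar, salt_mill, mug, bowl, sugar_jar from where it was at the start of the episode below 0.02 m and angle between each of oil_bottle, spice_jar, salt_mill, mug, bowl, sugar_jar's own z axis and vertical below 0.15 rad); the robot touches nothing.
It fails at once if the pepper mill tips (more than 0.2 rad from upright) (angle between mill's own z axis and vertical above 0.2 rad).
It fails at once if the pepper mill is lifted (its underside more than 8 mm above the worktop) (height (world z) of mill above 0.008 m).
It fails at once if the pepper mill is gripped or pushed hard (more than 15 N from the fingers) (contact force between the fingers and mill above 15 N).
It fails at once if the pepper mill is pushed by its head (more than 2 N from the robot) (contact force between any of the fingers, the arm and mill_head above 2 N).
It fails at once if another thing on the worktop is shifted by more than 20 mm or tipped (distance of any of oil_bottle, spice_jar, salt_mill, mug, bowl, sugar_jar from where it was at the start of the episode above 0.02 m or angle between any of oil_bottle, spice_jar, salt_mill, mug, bowl, sugar_jar's own z axis and vertical above 0.15 rad).
It also fails if it takes over 64 s, if anything falls off the work surface, if the arm or the gripper's body presses on something with over 40 N, if the wrist force passes 120 N, or if a joint passes its speed limit or range.

## Working session

There is one attempt and no reset: what is moved stays moved. The work goes in short steps, Python scripts to look and compute and a tool call to move; the robot and the scene stay as the last step left them, time stands still between calls to the robot, and variables do not carry over. Pictures are saved under pics/ and viewed, at most 11 in all, crops included, and the job is handed in when it is done.

Besides the shell and the picture viewer there is one more tool, called after ">>>" as name(argument=value, ...) on one line, values as JSON. send_rows: Moves the arm, as the interface text tells. Its arguments: {"type":"object","properties":{"plan":{"type":"array","items":{"type":"object","properties":{"rot":{"type":"array","items":{"type":"number"}},"translation":{"type":"array","items":{"type":"number"}},"gripper":{"type":"number"}}}},"newtons":{"type":"number"}},"required":["plan"]}

```bash
mkdir -p pics; python3 - <<'E'
from workcell import telemetry, capture, r
import cv2,numpy as np
for n in("side","top"):
    c=capture(n); cv2.imwrite(f"pics/{n}0.png",c["pixels"][:,:,::-1]); np.savez(n+"0.npz",**c)
    print(n,c["camera_matrix"].tolist(),(-c["R"].T@c["t"]).round(3),c["R"].round(3).tolist())
s=telemetry.observe();print(s)
E
```

```text
side [[450.63013809222446, 0.0, 314.5215911489278], [0.0, 450.63013809222446, 203.2204808142443], [0.0, 0.0, 1.0]] [ 0.308 -1.096  1.259] [[0.987, -0.163, 0.005], [-0.114, -0.71, -0.695], [0.116, 0.685, -0.719]]
top [[397.0293916108144, 0.0, 317.21355157610896], [0.0, 397.0293916108144, 207.11250900313246], [0.0, 0.0, 1.0]] [ 0.289 -0.006  1.23 ] [[0.015, -1.0, 0.018], [-0.984, -0.018, -0.176], [0.177, -0.015, -0.984]]
{'time_s': 0.1, 'joint_positions': array([ 1.22110891e+00,  2.64660677e-01,  1.60521356e+00, -9.31491734e-06,
        1.27373365e+00, -3.69111300e-02]), 'dq': array([-0.00022803, -0.00102289, -0.00091496, -0.00082996,  0.00364399,
       -0.00043701]), 'effort': array([ 7.59966315e-05, -5.03621292e+01, -3.58066320e+01,  7.30383815e-02,
        2.33804528e-02, -6.88796740e-05]), 'ee_pos': array([0.20748979, 0.64164266, 0.23753697]), 'orientation': array([-0.4892442 , -3.10287891,  0.00310889]), 'wrist_force': array([ 0.22206264, -0.33388312, -0.08216836]), 'wrist_torque': array([ 0.00494612,  0.02501536, -0.06404594]), 'finger_force': 0.0, 'finger_gap': 0.08777842384808755}
```

View pics/top0.png

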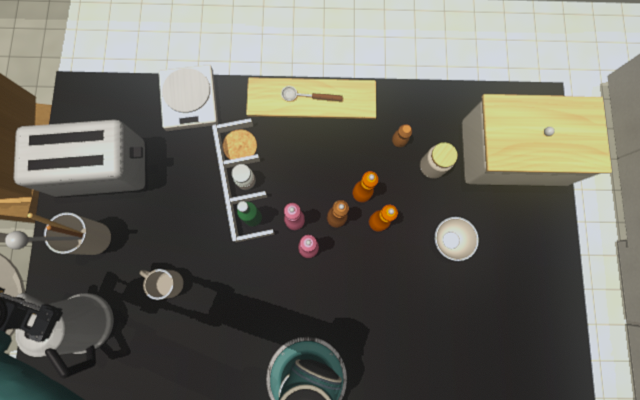

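View pics/side0.png

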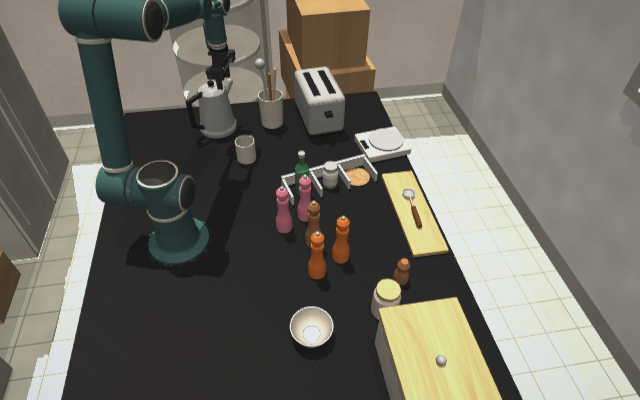

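Top view: the brown wooden mill's head is at (341,207). Look-alikes are orange at (370,179) and (389,212), pink at (293,210) and (308,241), and the short salt mill at (404,131). The rack opens to image right (about -y), and its empty cork bay is at (240,146). In the side view the brown mill is at (313,220). I choose the brown one and check it in a close crop while measuring.

```bash
cat > h.py <<'E'
import numpy as np,cv2
def ray(c,uv,z):
    d=c["R"].T@np.linalg.inv(c["camera_matrix"])@np.array([uv[0],uv[1],1.]); o=-c["R"].T@c["t"]
    return o+d*(z-o[2])/d[2]
def proj(c,X):
    p=c["camera_matrix"]@(c["R"]@np.array(X,float)+c["t"]); return p[:2]/p[2]
def tri(c1,u1,c2,u2):
    P=[c["camera_matrix"]@np.c_[c["R"],c["t"]] for c in(c1,c2)]
    X=cv2.triangulatePoints(P[0],P[1],np.array(u1,float).reshape(2,1),np.array(u2,float).reshape(2,1)); return X[:3,0]/X[3,0]
E
python3 - <<'E'
from h import *
t=np.load("top0.npz");s=np.load("side0.npz")
a=t["pixels"][100:260,200:420];b=s["pixels"][140:300,260:420]
A=cv2.resize(a,None,fx=3,fy=3,interpolation=2)[:,:,::-1];B=cv2.resize(b,None,fx=3,fy=3,interpolation=2)[:,:,::-1]
cv2.imwrite("pics/c1.png",A);cv2.imwrite("pics/c2.png",B)
hsv=cv2.cvtColor(t["pixels"],cv2.COLOR_RGB2HSV)
for p in[(338,216),(365,190),(382,221),(402,138),(240,146)]:print(p,t["pixels"][p[1],p[0]],hsv[p[1],p[0]])
for n,c,(x0,y0,x1,y1) in(("t",t,(200,100,420,260)),("s",s,(260,140,420,300))):
    hs=cv2.cvtColor(c["pixels"],cv2.COLOR_RGB2HSV)
    m=((hs[...,0]<20)&(hs[...,1]>110)&(hs[...,1]<215)&(hs[...,2]>60)).astype(np.uint8)
    k,l,st,ce=cv2.connectedComponentsWithStats(m)
    for i in range(1,k):
        if st[i,4]>40 and x0<ce[i,0]<x1 and y0<ce[i,1]<y1: print(n,st[i],ce[i].round(1),ray(c,ce[i],0).round(3))
E
```

```text
(338, 216) [147  95  48] [ 14 172 147]
(365, 190) [113  54   3] [ 14 248 113]
(382, 221) [124  61   0] [ 15 255 124]
(402, 138) [82 56 34] [ 14 149  82]
(240, 146) [189 142  86] [ 16 139 189]
t [392 124  20  23 325] [401.8 135.3] [ 0.753 -0.299  0.   ]
t [238 130  15  11  73] [244.7 134.6] [0.745 0.213 0.   ]
t [223 135  30  24 264] [235.6 149.2] [0.695 0.24  0.   ]
t [327 200  22  28 428] [337.5 213.9] [ 0.489 -0.09   0.   ]
s [346 167  24  19 294] [357.7 176.2] [0.713 0.23  0.   ]
s [ 305  202   21   78 1074] [315.1 243.4] [ 0.481 -0.093  0.   ]
s [411 206  11  23 124] [416.  217.1] [ 0.878 -0.028  0.   ]
s [332 216  18  48 651] [341.1 241.2] [ 0.575 -0.098  0.   ]
s [393 258  17  27 326] [401.7 271.5] [ 0.751 -0.26   0.   ]
```

View pics/c1.png

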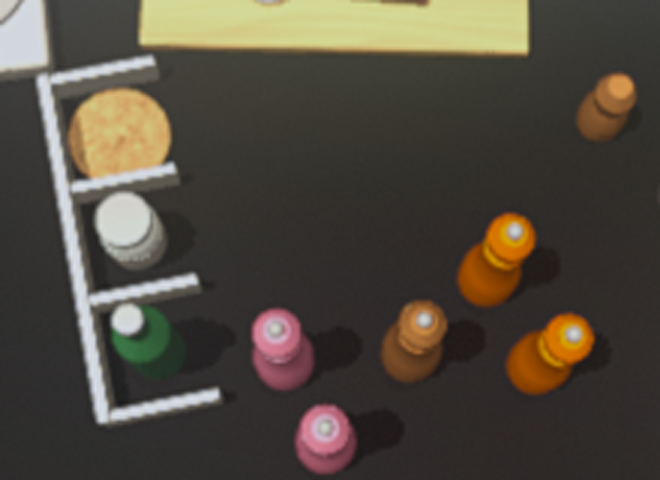

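View pics/c2.png

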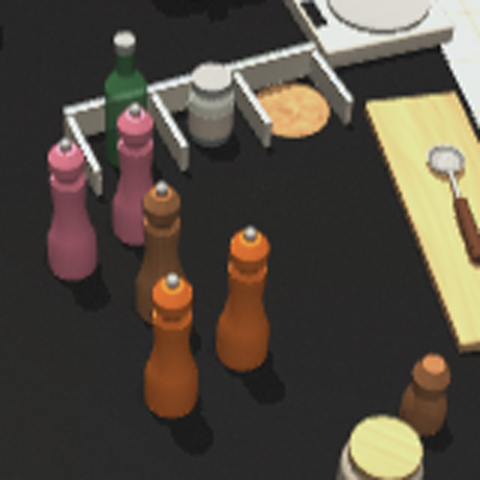

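The crop confirms it: the brown mill with a steel nut at top pixel (341,206) and side pixel (313.5,202.5). The empty cork bay is the one farthest in x, with divider tips at crop pixels (155,64), (176,172), (197,281), (219,395).

```bash
python3 - <<'E'
from h import *
t=np.load("top0.npz");s=np.load("side0.npz")
T=lambda p:((p[0]+.5)/3+200-.5,(p[1]+.5)/3+100-.5); S=lambda p:((p[0]+.5)/3+260-.5,(p[1]+.5)/3+140-.5)
for n,a,b in(("mill",(424,319),(161,188)),("orgR",(573,334),(172,281)),("orgU",(515,231),(250,233)),("pinkU",(275,328),(135,109)),("pinkD",(326,428),(66,146))):
    X=tri(t,T(a),s,S(b));print(n,X.round(3),"z.207:",ray(t,T(a),.207).round(3),ray(s,S(b),.207).round(3))
tips=np.array([ray(t,T(p),.045)[:2] for p in[(155,64),(176,172),(197,281),(219,395)]])
print(tips.round(3),np.linalg.norm(np.diff(tips,axis=0),axis=1))
d=tips[0]-tips[3];print(np.degrees(np.arctan2(d[1],d[0])))
bk=np.array([ray(t,T(p),.05)[:2] for p in[(48,76),(104,417)]]);e=bk[0]-bk[1];print("back",bk.round(3),np.degrees(np.arctan2(e[1],e[0])),np.linalg.norm(e))
u=(d/np.linalg.norm(d)+e/np.linalg.norm(e));u/=np.linalg.norm(u);n=np.array([-u[1],u[0]])  # into bay
print("in",n)
m=(tips[0]+tips[1])/2; print("pad from tips",m+n*.055)
P=m+n*.055
print("axis yaw",np.degrees(np.arctan2(n[1],n[0])))
# cork extents
for c,(x0,y0,x1,y1),nm in((t,(215,120,265,170),"t"),(s,(335,160,385,190),"s")):
    h=cv2.cvtColor(c["pixels"][y0:y1,x0:x1],cv2.COLOR_RGB2HSV);mk=((h[...,1]>90)&(h[...,2]>90)&(h[...,0]<25)).astype(np.uint8)
    k=max(cv2.findContours(mk,0,1)[0],key=cv2.contourArea)
    W=np.array([ray(c,(q[0][0]+x0,q[0][1]+y0),0.001)[:2] for q in k],np.float32)
    print(nm,cv2.minEnclosingCircle(W))
E
```

```text
mill [ 0.476 -0.085  0.204] z.207: [ 0.477 -0.085  0.207] [ 0.475 -0.088  0.207]
orgR [ 0.466 -0.216  0.203] z.207: [ 0.466 -0.215  0.207] [ 0.465 -0.22   0.207]
orgU [ 0.558 -0.166  0.205] z.207: [ 0.557 -0.165  0.207] [ 0.556 -0.168  0.207]
pinkU [0.466 0.045 0.204] z.207: [0.466 0.045 0.207] [0.466 0.042 0.207]
pinkD [ 0.381 -0.001  0.201] z.207: [ 0.38  -0.001  0.207] [ 0.38  -0.007  0.207]
[[0.773 0.186]
 [0.656 0.16 ]
 [0.541 0.134]
 [0.426 0.107]] [0.1202145  0.11739181 0.11879948]
12.802184071160159
back [[0.755 0.296]
 [0.401 0.22 ]] 12.15487650797422 0.3623126377739172
in [-0.21607376  0.97637704]
pad from tips [0.70263986 0.22657767]
axis yaw 102.47853028956719
t ((0.7086951732635498, 0.22829298675060272), 0.05614330247044563)
s ((0.7083781957626343, 0.23067085444927216), 0.05600361153483391)
```

```bash
python3 - <<'E'
from h import *
import workcell
t=np.load("top0.npz");s=np.load("side0.npz")
a=s["pixels"][0:150,150:300];b=t["pixels"][250:400,0:150]
im=np.hstack([cv2.resize(np.clip(x.astype(float)*2.5,0,255).astype(np.uint8),(400,400),interpolation=2) for x in(a,b)])
cv2.imwrite("pics/g.png",im[:,:,::-1])
tcp=np.array([.2075,.6416,.2375]);y=np.array([.308,.952,0]);x=np.array([.952,-.308,0])
print(proj(s,tcp),proj(t,tcp),[proj(t,tcp+[0,0,.064]+q*y).round() for q in(-.093,.093)])
print([k for k in dir(workcell.r) if k[0]!="_"])
E
```

```text
[223.62103531  82.76346958] [ 39.14149469 308.70934519] [array([ 58., 325.]), array([-18., 297.])]
['Unreachable', 'close_job', 'grip_depth']
```

View pics/g.png

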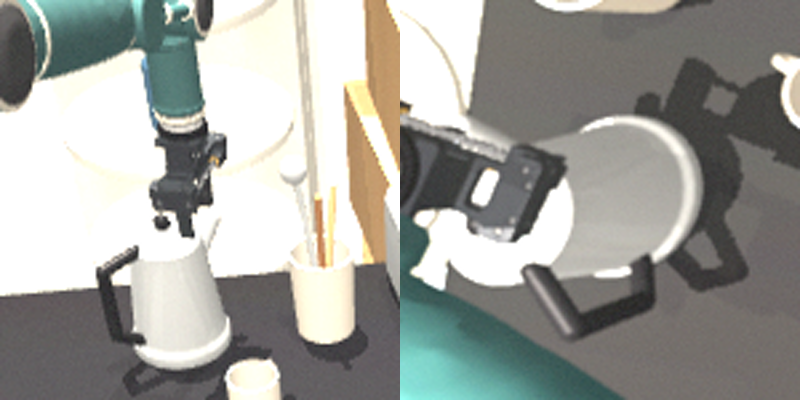

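The gripper's knuckles run along tool y, so partly shut fingers make it narrower. Plan: a two-finger cradle with a gap of about 40 mm, tool tilted about 40° and leaning back towards the robot. First push at about 27° yaw between the look-alikes, then turn and push along the bay axis. Moving now.

>>> send_rows(plan=[{"translation": [0.018,-0.034,0.012],"rot": [0,0,-6.5],"gripper": 0.04},{"translation": [0.018,-0.034,0.012],"rot": [0,0,-6.5],"gripper": 0.04},{"translation": [0.018,-0.034,0.012],"rot": [0,0,-6.5],"gripper": 0.04},{"translation": [0.018,-0.034,0.012],"rot": [0,0,-6.5],"gripper": 0.04},{"translation": [0.018,-0.034,0.012],"rot": [0,0,-6.5],"gripper": 0.04},{"translation": [0.018,-0.034,0.012],"rot": [0,0,-6.5],"gripper": 0.04},{"translation": [0.018,-0.034,0.012],"rot": [0,0,-6.5],"gripper": 0.04},{"translation": [0.018,-0.034,0.012],"rot": [0,0,-6.5],"gripper": 0.04}])

```text
time_s: 0.77
ee_pos: [0.3519, 0.3683, 0.3348]
orientation: [-1.807, -2.57, 0.001]
wrist_force: [0.4, 0.2, -0.2]
finger_gap: 0.04
finger_force: 0.0
```

>>> send_rows(plan=[{"translation": [0.008,-0.04,0],"rot": [0,0,-6.5],"gripper": 0.04},{"translation": [0.008,-0.04,0],"rot": [0,0,-6.5],"gripper": 0.04},{"translation": [0.008,-0.04,0],"rot": [0,0,-6.5],"gripper": 0.04},{"translation": [0.008,-0.04,0],"rot": [0,0,-6.5],"gripper": 0.04},{"translation": [0.008,-0.04,0],"rot": [0,0,-6.5],"gripper": 0.04},{"translation": [0.008,-0.04,0],"rot": [0,0,-6.5],"gripper": 0.04},{"translation": [0.008,-0.04,0],"rot": [0,0,-6.5],"gripper": 0.04},{"translation": [0.008,-0.04,0],"rot": [0,0,-6.5],"gripper": 0.04}])

```text
time_s: 1.43
ee_pos: [0.4152, 0.0483, 0.3345]
orientation: [-2.751, -1.518, -0.0]
wrist_force: [1.1, -0.1, 0.6]
finger_gap: 0.0397
finger_force: 0.0
```

>>> send_rows(plan=[{"translation": [0,-0.033,0],"rot": [0,0,-6.6],"gripper": 0.04},{"translation": [0,-0.033,0],"rot": [0,0,-6.6],"gripper": 0.04},{"translation": [0,-0.033,0],"rot": [0,0,-6.6],"gripper": 0.04},{"translation": [0,-0.033,0],"rot": [0,0,-6.6],"gripper": 0.04},{"translation": [0,-0.033,0],"rot": [0,0,-6.6],"gripper": 0.04}])

```text
time_s: 1.85
ee_pos: [0.415, -0.1163, 0.3344]
orientation: [-3.068, -0.673, 0.0]
wrist_force: [1.0, -0.0, 0.3]
finger_gap: 0.0402
finger_force: 0.0
```

>>> send_rows(plan=[{"translation": [0,0,0],"rot": [2.8,-6.0,0],"gripper": 0.04},{"translation": [0,0,0],"rot": [2.8,-6.0,0],"gripper": 0.04},{"translation": [0,0,0],"rot": [2.8,-6.0,0],"gripper": 0.04},{"translation": [0,0,0],"rot": [2.8,-6.0,0],"gripper": 0.04},{"translation": [0,0,0],"rot": [2.8,-6.0,0],"gripper": 0.04},{"translation": [0,0,0],"rot": [2.8,-6.0,0],"gripper": 0.04}])

```text
time_s: 2.35
ee_pos: [0.4158, -0.1149, 0.3357]
orientation: [-2.755, -0.614, -1.006]
wrist_force: [-0.2, 0.9, -1.6]
finger_gap: 0.0398
finger_force: 0.0
```

```bash
python3 - <<'E'
from workcell import telemetry, capture
from h import *
from scipy.spatial.transform import Rotation as Ro
s=telemetry.observe();print(s["time_s"],s["joint_positions"].round(3),s["ee_pos"].round(4));print(Ro.from_rotvec(s["orientation"]).as_matrix().round(3))
c=capture("side");cv2.imwrite("pics/s1.png",cv2.resize(c["pixels"][60:300,150:450],(750,600),interpolation=2)[:,:,::-1])
E
```

```text
2.35 [-0.845 -0.531  2.272  0.706  1.252  0.109] [ 0.4158 -0.1149  0.3357]
[[ 0.692  0.423  0.585]
 [ 0.326 -0.906  0.269]
 [ 0.644  0.004 -0.765]]
```

View pics/s1.png

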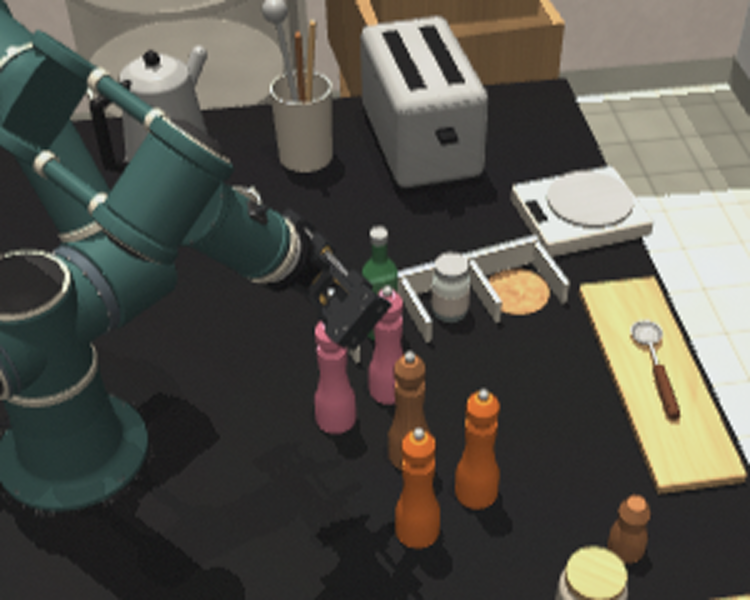

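The side view shows the gripper tilted, with the fingers in front of the pinks' heads (crop pixel (370,310)) and pointing at the brown mill (408,400). It is narrow enough, so I descend behind the mill.

>>> send_rows(plan=[{"translation": [0,0,-0.035],"rot": [0,0,0],"gripper": 0.04},{"translation": [0,0,-0.035],"rot": [0,0,0],"gripper": 0.04},{"translation": [0,0,-0.035],"rot": [0,0,0],"gripper": 0.04},{"translation": [0,0,-0.035],"rot": [0,0,0],"gripper": 0.04}])

```text
time_s: 2.73
ee_pos: [0.4154, -0.1149, 0.1934]
orientation: [-2.759, -0.614, -0.994]
wrist_force: [0.2, -0.4, -0.6]
finger_gap: 0.0399
finger_force: 0.0
```

```bash
cat > st.py <<'E'
from workcell import telemetry, capture
from h import *
from scipy.spatial.transform import Rotation as Ro
s=telemetry.observe();print(s["time_s"],s["joint_positions"].round(3),s["ee_pos"].round(4),s["wrist_force"].round(1));print(Ro.from_rotvec(s["orientation"]).as_matrix().round(3).tolist())
E
python3 st.py
```

```text
2.7333 [-0.839 -0.399  2.461  0.8    1.016 -0.122] [ 0.4154 -0.1149  0.1934] [ 0.2 -0.4 -0.6]
[[0.698, 0.424, 0.578], [0.327, -0.906, 0.269], [0.637, 0.002, -0.771]]
```

>>> send_rows(plan=[{"translation": [0,0,-0.03],"rot": [0,0,0],"gripper": 0.04},{"translation": [0,0,-0.03],"rot": [0,0,0],"gripper": 0.04},{"translation": [0,0,-0.03],"rot": [0,0,0],"gripper": 0.04}])

```text
time_s: 2.98
ee_pos: [0.4156, -0.1143, 0.1033]
orientation: [-2.757, -0.616, -0.993]
wrist_force: [0.8, 0.0, 0.2]
finger_gap: 0.0402
finger_force: 0.0
```

```bash
python3 st.py
```

```text
2.9833 [-0.838 -0.226  2.543  0.945  0.851 -0.365] [ 0.4156 -0.1143  0.1033] [0.8 0.  0.2]
[[0.697, 0.425, 0.577], [0.328, -0.905, 0.27], [0.637, 0.001, -0.771]]
```

>>> send_rows(plan=[{"translation": [0.005,0.002,-0.02],"rot": [0,0,0],"gripper": 0.04},{"translation": [0.005,0.002,-0.02],"rot": [0,0,0],"gripper": 0.04},{"translation": [0.005,0.002,-0.02],"rot": [0,0,0],"gripper": 0.04},{"translation": [0.002,0.001,-0.018],"rot": [0,0,0],"gripper": 0.04},{"translation": [0,0,0],"rot": [0,0,0],"gripper": 0.04}])

```text
time_s: 3.4
ee_pos: [0.4312, -0.1051, 0.0233]
orientation: [-2.753, -0.613, -0.986]
wrist_force: [-0.7, 1.0, 0.9]
finger_gap: 0.04
finger_force: 0.0
```

```bash
python3 st.py; python3 - <<'E'
from workcell import capture
from h import *
A=[]
for n,(x,y) in(("side",(230,140)),("top",(270,140))):
    c=capture(n);A.append(cv2.resize(np.clip(c["pixels"][y:y+150,x:x+100]*1.6,0,255).astype(np.uint8),(400,600),interpolation=2))
cv2.imwrite("pics/s2.png",np.hstack(A)[:,:,::-1])
E
```

```text
3.4 [-0.781  0.008  2.565  1.196  0.699 -0.653] [ 0.4312 -0.1051  0.0233] [-0.7  1.   0.9]
[[0.7, 0.426, 0.573], [0.325, -0.905, 0.275], [0.636, -0.006, -0.772]]
```

View pics/s2.png

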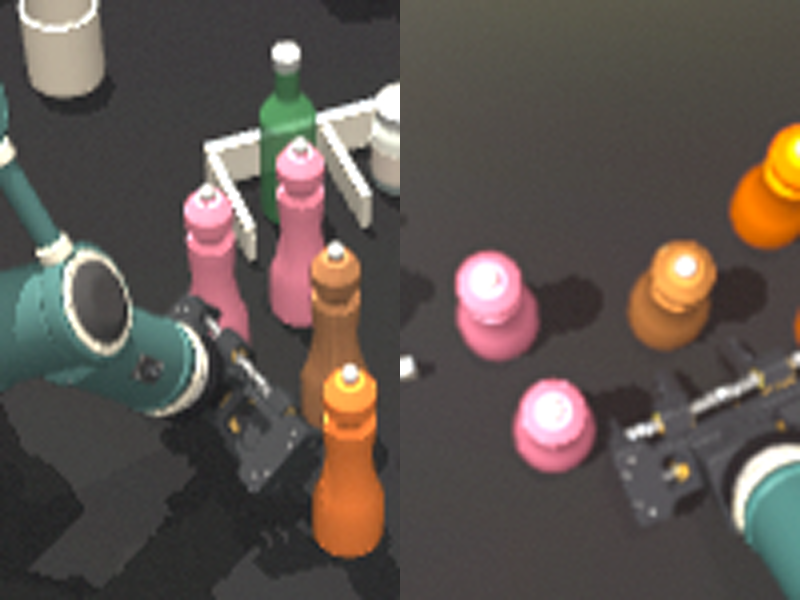

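The side and top crops show the gripper between the lower pink (top crop 553,425) and the orange mill without touching. Its fingers are at (665,370) and (745,350), behind the mill's foot (668,318). Now I push gently.

>>> send_rows(plan=[{"translation": [0.0036,0.0017,-0.0005],"rot": [0,0,0],"gripper": 0.04},{"translation": [0.0036,0.0017,-0.0005],"rot": [0,0,0],"gripper": 0.04},{"translation": [0.0036,0.0017,-0.0005],"rot": [0,0,0],"gripper": 0.04},{"translation": [0.0036,0.0017,-0.0005],"rot": [0,0,0],"gripper": 0.04},{"translation": [0.0036,0.0017,-0.0005],"rot": [0,0,0],"gripper": 0.04},{"translation": [0.0036,0.0017,-0.0005],"rot": [0,0,0],"gripper": 0.04},{"translation": [0.0036,0.0017,-0.0005],"rot": [0,0,0],"gripper": 0.04},{"translation": [0.0036,0.0017,-0.0005],"rot": [0,0,0],"gripper": 0.04}])

```text
time_s: 4.17
ee_pos: [0.4615, -0.0938, 0.0226]
orientation: [-2.757, -0.613, -0.996]
wrist_force: [-5.6, -1.7, 5.4]
finger_gap: 0.0398
finger_force: 3.2
```

```bash
cat > mill.py <<'E'
from workcell import capture
from h import *
import sys
# brown blob in side+top; nut = brightest neutral pixel near top of the blob
def blob(c,pred,rad=40):
    hs=cv2.cvtColor(c["pixels"],cv2.COLOR_RGB2HSV)
    m=((hs[...,0]<20)&(hs[...,1]>100)&(hs[...,1]<215)&(hs[...,2]>50)).astype(np.uint8)
    k,l,st,ce=cv2.connectedComponentsWithStats(m)
    return [(st[i].tolist(),ce[i].round(1)) for i in range(1,k) if st[i,4]>60 and np.linalg.norm(ce[i]-pred)<rad]
def nut(c,g):
    p=proj(c,[g[0],g[1],.207]);x,y=p.round().astype(int);w=9
    a=c["pixels"][y-w:y+w+1,x-w:x+w+1].astype(int)
    m=(a.min(2)>.72*a.max(2))&(a.max(2)>120)
    ys,xs=np.nonzero(m); 
    return (xs.mean()+x-w,ys.mean()+y-w,len(xs)) if len(xs) else None
g=np.array([float(sys.argv[1]),float(sys.argv[2])])
C={n:capture(n) for n in("top","side")};U={}
for n,c in C.items():
    U[n]=nut(c,g);print(n,blob(c,proj(c,[g[0],g[1],.06]),25),U[n],ray(c,U[n][:2],.207)[:2].round(3) if U[n] else None)
if U["top"] and U["side"]:print("tri",tri(C["top"],U["top"][:2],C["side"],U["side"][:2]).round(3))
E
python3 st.py; python3 mill.py 0.482 -0.082
```

```text
4.1667 [-0.689  0.04   2.537  1.269  0.649 -0.645] [ 0.4615 -0.0938  0.0226] [-5.6 -1.7  5.4]
[[0.697, 0.424, 0.579], [0.326, -0.906, 0.27], [0.639, 0.001, -0.769]]
top [([326, 196, 22, 29, 442], array([337. , 210.5]))] (np.float64(340.2105263157895), np.float64(202.6315789473684), 19) [ 0.486 -0.083]
side [([308, 201, 18, 79, 1046], array([316.6, 242.9]))] (np.float64(316.5), np.float64(201.2), 10) [ 0.486 -0.085]
tri [ 0.486 -0.083  0.205]
```

The mill moves, now 10 mm along and upright. The upward force comes from my commanded descent dragging on it, so I take that out and keep pushing.

>>> send_rows(plan=[{"translation": [0.003,0.0015,0.001],"rot": [0,0,0],"gripper": 0.04},{"translation": [0.003,0.0015,0.001],"rot": [0,0,0],"gripper": 0.04},{"translation": [0.003,0.0015,0.0005],"rot": [0,0,0],"gripper": 0.04},{"translation": [0.0035,0.0017,0],"rot": [0,0,0],"gripper": 0.04},{"translation": [0.0035,0.0017,0],"rot": [0,0,0],"gripper": 0.04}])

```text
time_s: 4.68
ee_pos: [0.4777, -0.0861, 0.0251]
orientation: [-2.757, -0.613, -0.996]
wrist_force: [-2.4, -1.8, -0.4]
finger_gap: 0.0399
finger_force: 1.8
```

```bash
python3 st.py; python3 mill.py 0.505 -0.075
```

```text
4.6833 [-0.64   0.049  2.518  1.289  0.626 -0.618] [ 0.4777 -0.0861  0.0251] [-2.4 -1.8 -0.4]
[[0.697, 0.423, 0.579], [0.326, -0.906, 0.27], [0.639, 0.001, -0.769]]
top [([324, 188, 20, 32, 477], array([334.2, 204. ]))] (np.float64(336.0), np.float64(194.0), 21) [ 0.509 -0.072]
side [([308, 197, 22, 83, 1130], array([319., 241.])), ([332, 216, 18, 48, 656], array([341.1, 241.3]))] (np.float64(322.9166666666667), np.float64(196.83333333333334), 12) [ 0.51  -0.068]
tri [ 0.509 -0.071  0.21 ]
```

>>> send_rows(plan=[{"translation": [0.004,0.003,0],"rot": [0,0,0],"gripper": 0.04},{"translation": [0.0045,0.0035,0],"rot": [0,0,0],"gripper": 0.04},{"translation": [0.0045,0.0035,0],"rot": [0,0,0],"gripper": 0.04},{"translation": [0.0045,0.0035,0],"rot": [0,0,0],"gripper": 0.04},{"translation": [0.0045,0.0035,0],"rot": [0,0,0],"gripper": 0.04},{"translation": [0.0045,0.0035,0],"rot": [0,0,0],"gripper": 0.04},{"translation": [0.0045,0.0035,0],"rot": [0,0,0],"gripper": 0.04},{"translation": [0.0045,0.0035,0],"rot": [0,0,0],"gripper": 0.04}])

```text
time_s: 5.45
ee_pos: [0.5137, -0.0586, 0.0253]
orientation: [-2.757, -0.613, -0.997]
wrist_force: [-1.8, -1.2, -0.8]
finger_gap: 0.0397
finger_force: 1.6
```

```bash
python3 st.py; python3 mill.py 0.545 -0.045; python3 - <<'E'
from workcell import capture
from h import *
A=[]
for n,(x,y) in(("side",(260,140)),("top",(290,110))):
    c=capture(n);A.append(cv2.resize(np.clip(c["pixels"][y:y+150,x:x+100]*1.6,0,255).astype(np.uint8),(400,600),interpolation=2))
cv2.imwrite("pics/s3.png",np.hstack(A)[:,:,::-1])
E
```

```text
5.45 [-0.515  0.081  2.483  1.365  0.56  -0.582] [ 0.5137 -0.0586  0.0253] [-1.8 -1.2 -0.8]
[[0.696, 0.424, 0.579], [0.326, -0.906, 0.27], [0.639, 0.001, -0.769]]
top [([315, 175, 21, 33, 496], array([325., 192.]))] (np.float64(325.75), np.float64(180.25), 20) [ 0.545 -0.044]
side [([322, 190, 28, 74, 1134], array([336.7, 228.6]))] (np.float64(332.0), np.float64(190.0), 9) [ 0.546 -0.041]
tri [ 0.545 -0.044  0.21 ]
```

View pics/s3.png

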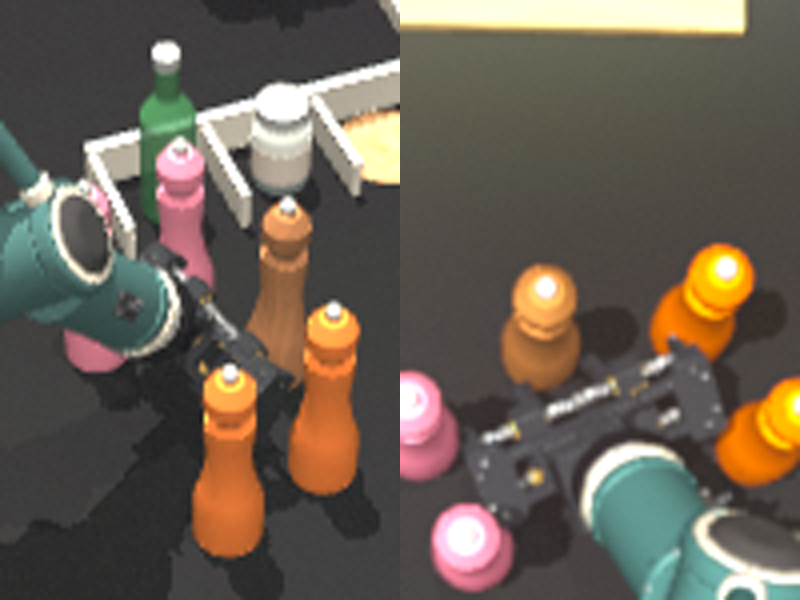

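The crops show the body midway between the upper pink (top crop 420,430) and the orange (690,320), with about 10 mm to spare each side. I go straight along the tool yaw (25°).

>>> send_rows(plan=[{"translation": [0.0054,0.0025,0],"rot": [0,0,0],"gripper": 0.04},{"translation": [0.0054,0.0025,0],"rot": [0,0,0],"gripper": 0.04},{"translation": [0.0054,0.0025,0],"rot": [0,0,0],"gripper": 0.04},{"translation": [0.0054,0.0025,0],"rot": [0,0,0],"gripper": 0.04},{"translation": [0.0054,0.0025,0],"rot": [0,0,0],"gripper": 0.04},{"translation": [0.0054,0.0025,0],"rot": [0,0,0],"gripper": 0.04},{"translation": [0.0054,0.0025,0],"rot": [0,0,0],"gripper": 0.04},{"translation": [0.0054,0.0025,0],"rot": [0,0,0],"gripper": 0.04}])

```text
time_s: 6.32
ee_pos: [0.5567, -0.0383, 0.0251]
orientation: [-2.757, -0.613, -0.996]
wrist_force: [-1.4, 0.0, -0.5]
finger_gap: 0.04
finger_force: 1.3
```

>>> send_rows(plan=[{"translation": [0.0054,0.0025,0],"rot": [0,0,0],"gripper": 0.04},{"translation": [0.0054,0.0025,0],"rot": [0,0,0],"gripper": 0.04},{"translation": [0.0054,0.0025,0],"rot": [0,0,0],"gripper": 0.04},{"translation": [0.0054,0.0025,0],"rot": [0,0,0],"gripper": 0.04},{"translation": [0.0054,0.0025,0],"rot": [0,0,0],"gripper": 0.04},{"translation": [0.0054,0.0025,0],"rot": [0,0,0],"gripper": 0.04},{"translation": [0.0054,0.0025,0],"rot": [0,0,0],"gripper": 0.04},{"translation": [0.0054,0.0025,0],"rot": [0,0,0],"gripper": 0.04}])

```text
time_s: 6.98
ee_pos: [0.5999, -0.0185, 0.0252]
orientation: [-2.757, -0.613, -0.996]
wrist_force: [-1.8, 0.0, -0.8]
finger_gap: 0.0403
finger_force: 1.3
```

```bash
python3 st.py; python3 mill.py 0.632 -0.003
```

```text
6.9833 [-0.327  0.192  2.348  1.447  0.462 -0.498] [ 0.5999 -0.0185  0.0252] [-1.8  0.  -0.8]
[[0.696, 0.424, 0.579], [0.326, -0.906, 0.27], [0.639, 0.001, -0.769]]
top [([303, 146, 20, 35, 516], array([312.3, 163.9]))] (np.float64(312.27777777777777), np.float64(151.11111111111111), 18) [ 0.625 -0.007]
side [([343, 167, 27, 58, 695], array([354.5, 190.9]))] (np.float64(349.4074074074074), np.float64(178.74074074074073), 27) [0.615 0.004]
tri [ 0.616 -0.007  0.219]
```

>>> send_rows(plan=[{"translation": [0.006,0.0035,0],"rot": [0,0,0],"gripper": 0.04},{"translation": [0.0072,0.0042,0],"rot": [0,0,0],"gripper": 0.04},{"translation": [0.0072,0.0042,0],"rot": [0,0,0],"gripper": 0.04},{"translation": [0.0072,0.0042,0],"rot": [0,0,0],"gripper": 0.04},{"translation": [0.0072,0.0042,0],"rot": [0,0,0],"gripper": 0.04},{"translation": [0.0072,0.0042,0],"rot": [0,0,0],"gripper": 0.04},{"translation": [0.0072,0.0042,0],"rot": [0,0,0],"gripper": 0.04},{"translation": [0.0072,0.0042,0],"rot": [0,0,0],"gripper": 0.04}])

```text
time_s: 7.75
ee_pos: [0.6566, 0.0147, 0.0251]
orientation: [-2.757, -0.613, -0.996]
wrist_force: [-1.6, -1.3, -0.3]
finger_gap: 0.0399
finger_force: 1.6
```

>>> send_rows(plan=[{"translation": [0.0072,0.0042,0],"rot": [0,0,0],"gripper": 0.04},{"translation": [0.0072,0.0042,0],"rot": [0,0,0],"gripper": 0.04},{"translation": [0.0072,0.0042,0],"rot": [0,0,0],"gripper": 0.04},{"translation": [0.0072,0.0042,0],"rot": [0,0,0],"gripper": 0.04},{"translation": [0.0072,0.0042,0],"rot": [0,0,0],"gripper": 0.04},{"translation": [0.0072,0.0042,0],"rot": [0,0,0],"gripper": 0.04},{"translation": [0.0072,0.0042,0],"rot": [0,0,0],"gripper": 0.04},{"translation": [0.004,0.0025,0],"rot": [0,0,0],"gripper": 0.04}])

```text
time_s: 8.42
ee_pos: [0.7114, 0.0466, 0.0255]
orientation: [-2.756, -0.614, -0.997]
wrist_force: [-1.9, -1.2, -0.7]
finger_gap: 0.04
finger_force: 1.5
```

```bash
python3 st.py; python3 mill.py 0.74 0.06
```

```text
8.4167 [-0.136  0.337  2.144  1.435  0.358 -0.317] [0.7114 0.0466 0.0255] [-1.9 -1.2 -0.7]
[[0.696, 0.424, 0.58], [0.326, -0.906, 0.271], [0.64, 0.001, -0.769]]
top [([255, 109, 48, 36, 554], array([289.9, 127. ]))] (np.float64(289.2857142857143), np.float64(111.38095238095238), 21) [0.737 0.058]
side [([369, 165, 80, 93, 625], array([391.4, 203.1]))] (np.float64(375.62), np.float64(160.16), 50) [0.729 0.084]
tri [0.721 0.056 0.234]
```

Mill at about (0.739, 0.059). I back off and swing the tool around it to the bay direction (101°).

>>> send_rows(plan=[{"translation": [-0.022,-0.01,0],"rot": [0,0,0],"gripper": 0.04},{"translation": [-0.022,-0.01,0],"rot": [0,0,0],"gripper": 0.04},{"translation": [0.007,-0.006,0],"rot": [0,0,6.9],"gripper": 0.04},{"translation": [0.007,-0.006,0],"rot": [0,0,6.9],"gripper": 0.04},{"translation": [0.007,-0.005,0],"rot": [0,0,6.9],"gripper": 0.04},{"translation": [0.008,-0.005,0],"rot": [0,0,6.9],"gripper": 0.04},{"translation": [0.008,-0.005,0],"rot": [0,0,6.9],"gripper": 0.04},{"translation": [0.008,-0.004,0],"rot": [0,0,6.9],"gripper": 0.04}])

```text
time_s: 9.18
ee_pos: [0.7113, -0.0064, 0.0256]
orientation: [-2.212, -1.457, -0.8]
wrist_force: [0.6, 0.3, 0.5]
finger_gap: 0.0402
finger_force: 0.0
```

>>> send_rows(plan=[{"translation": [0.008,-0.003,0],"rot": [0,0,6.9],"gripper": 0.04},{"translation": [0.008,-0.002,0],"rot": [0,0,6.9],"gripper": 0.04},{"translation": [0.008,-0.001,0],"rot": [0,0,6.9],"gripper": 0.04},{"translation": [0.008,0,0],"rot": [0,0,6.9],"gripper": 0.04},{"translation": [0.007,0,0],"rot": [0,0,6.9],"gripper": 0.04},{"translation": [0,0,0],"rot": [0,0,0],"gripper": 0.04}])

```text
time_s: 9.68
ee_pos: [0.7537, -0.0108, 0.0251]
orientation: [-1.615, -1.969, -0.587]
wrist_force: [-0.6, 1.9, -0.2]
finger_gap: 0.0399
finger_force: 0.0
```

```bash
python3 st.py; python3 mill.py 0.738 0.059;python3 - <<'E'
from workcell import capture
from h import *
A=[]
for n,(x,y) in(("side",(330,110)),("top",(215,70))):
    c=capture(n);A.append(cv2.resize(np.clip(c["pixels"][y:y+150,x:x+100]*1.4,0,255).astype(np.uint8),(400,600),interpolation=2))
cv2.imwrite("pics/s4.png",np.hstack(A)[:,:,::-1])
E
```

```text
9.6833 [-0.305  0.787  1.395  0.609  1.376 -0.752] [ 0.7537 -0.0108  0.0251] [-0.6  1.9 -0.2]
[[-0.152, 0.981, -0.121], [0.755, 0.194, 0.627], [0.638, 0.004, -0.77]]
top [([260, 109, 56, 38, 597], array([291. , 127.7]))] (np.float64(289.45), np.float64(111.9), 20) [0.736 0.057]
side [([367, 194, 16, 14, 154], array([373.2, 200.8]))] (np.float64(382.97727272727275), np.float64(165.36363636363637), 44) [0.747 0.053]
tri [0.745 0.058 0.201]
```

View pics/s4.png

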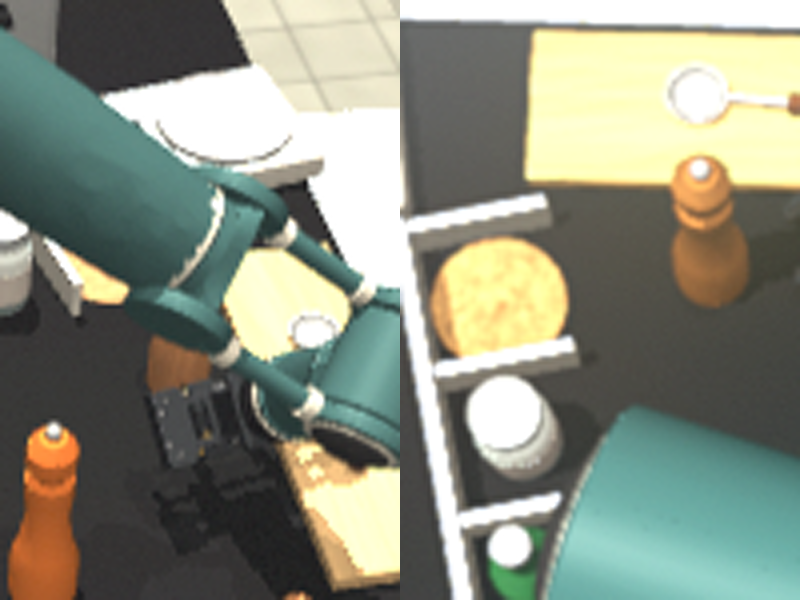

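The crops show the mill in front of the cork bay (top crop mill 710,270; cork 500,298) and the tool behind it along the bay axis. Now I push in.

>>> send_rows(plan=[{"translation": [-0.0016,0.0078,0],"rot": [0,0,0],"gripper": 0.04},{"translation": [-0.0016,0.0078,0],"rot": [0,0,0],"gripper": 0.04},{"translation": [-0.0016,0.0078,0],"rot": [0,0,0],"gripper": 0.04},{"translation": [-0.001,0.005,0],"rot": [0,0,0],"gripper": 0.04},{"translation": [-0.001,0.005,0],"rot": [0,0,0],"gripper": 0.04},{"translation": [-0.001,0.005,0],"rot": [0,0,0],"gripper": 0.04},{"translation": [-0.001,0.005,0],"rot": [0,0,0],"gripper": 0.04},{"translation": [-0.001,0.005,0],"rot": [0,0,0],"gripper": 0.04}])

```text
time_s: 10.55
ee_pos: [0.7408, 0.0373, 0.0253]
orientation: [-1.62, -1.965, -0.586]
wrist_force: [0.9, -3.9, 0.3]
finger_gap: 0.0401
finger_force: 1.2
```

>>> send_rows(plan=[{"translation": [-0.0014,0.007,0],"rot": [0,0,0],"gripper": 0.04},{"translation": [-0.0014,0.007,0],"rot": [0,0,0],"gripper": 0.04},{"translation": [-0.0014,0.007,0],"rot": [0,0,0],"gripper": 0.04},{"translation": [-0.0014,0.007,0],"rot": [0,0,0],"gripper": 0.04},{"translation": [-0.0014,0.007,0],"rot": [0,0,0],"gripper": 0.04},{"translation": [-0.0014,0.007,0],"rot": [0,0,0],"gripper": 0.04},{"translation": [-0.0014,0.007,0],"rot": [0,0,0],"gripper": 0.04},{"translation": [-0.0014,0.007,0],"rot": [0,0,0],"gripper": 0.04}])

```text
time_s: 11.22
ee_pos: [0.7291, 0.0942, 0.0253]
orientation: [-1.619, -1.964, -0.586]
wrist_force: [1.3, -3.0, 0.4]
finger_gap: 0.0399
finger_force: 1.4
```

```bash
python3 st.py; python3 mill.py 0.73 0.123
```

```text
11.2167 [-0.186  0.714  1.524  0.671  1.275 -0.703] [0.7291 0.0942 0.0253] [ 1.3 -3.   0.4]
[[-0.147, 0.982, -0.121], [0.755, 0.19, 0.628], [0.639, 0.001, -0.769]]
top [([260, 113, 24, 37, 548], array([270.6, 131.9])), ([238, 130, 19, 18, 107], array([247.6, 137. ]))] (np.float64(266.1578947368421), np.float64(115.84210526315789), 19) [0.723 0.12 ]
side [([346, 169, 28, 18, 253], array([358. , 178.6]))] (np.float64(375.76271186440675), np.float64(151.79661016949152), 59) [0.741 0.13 ]
tri [0.731 0.12  0.213]
```

>>> send_rows(plan=[{"translation": [-0.0011,0.0068,0],"rot": [0,0,0],"gripper": 0.04},{"translation": [-0.0011,0.0068,0],"rot": [0,0,0],"gripper": 0.04},{"translation": [-0.0011,0.0068,0],"rot": [0,0,0],"gripper": 0.04},{"translation": [-0.0011,0.0068,0],"rot": [0,0,0],"gripper": 0.04},{"translation": [-0.0011,0.0068,0],"rot": [0,0,0],"gripper": 0.04},{"translation": [-0.0011,0.0068,0],"rot": [0,0,0],"gripper": 0.04},{"translation": [-0.0011,0.0068,0],"rot": [0,0,0],"gripper": 0.04},{"translation": [-0.0011,0.0068,0],"rot": [0,0,0],"gripper": 0.04}])

```text
time_s: 11.98
ee_pos: [0.7202, 0.1486, 0.0252]
orientation: [-1.619, -1.964, -0.586]
wrist_force: [0.5, -3.2, 0.1]
finger_gap: 0.0402
finger_force: 1.4
```

>>> send_rows(plan=[{"translation": [-0.0011,0.0068,0],"rot": [0,0,0],"gripper": 0.04},{"translation": [-0.0011,0.0068,0],"rot": [0,0,0],"gripper": 0.04},{"translation": [-0.0011,0.0068,0],"rot": [0,0,0],"gripper": 0.04},{"translation": [-0.0011,0.0068,0],"rot": [0,0,0],"gripper": 0.04},{"translation": [-0.001,0.006,0],"rot": [0,0,0],"gripper": 0.04},{"translation": [-0.001,0.005,0],"rot": [0,0,0],"gripper": 0.04},{"translation": [-0.001,0.004,0],"rot": [0,0,0],"gripper": 0.04}])

```text
time_s: 12.57
ee_pos: [0.7129, 0.1908, 0.0252]
orientation: [-1.619, -1.964, -0.586]
wrist_force: [0.1, -2.4, -0.3]
finger_gap: 0.0397
finger_force: 1.4
```

```bash
python3 st.py; python3 mill.py 0.706 0.225;python3 - <<'E'
from workcell import capture
from h import *
A=[]
for n,(x,y) in(("side",(320,100)),("top",(200,80))):
    c=capture(n);A.append(cv2.resize(np.clip(c["pixels"][y:y+120,x:x+80]*1.4,0,255).astype(np.uint8),(400,600),interpolation=2))
cv2.imwrite("pics/s5.png",np.hstack(A)[:,:,::-1])
E
```

```text
12.5667 [-0.063  0.676  1.591  0.729  1.192 -0.646] [0.7129 0.1908 0.0252] [ 0.1 -2.4 -0.3]
[[-0.147, 0.982, -0.121], [0.755, 0.19, 0.628], [0.639, 0.001, -0.769]]
top [([223, 117, 32, 42, 780], array([237.6, 139.9]))] (np.float64(225.15384615384616), np.float64(123.40384615384616), 52) [0.698 0.23 ]
side [([350, 159, 14, 11, 78], array([356.7, 164.5]))] (np.float64(365.4852941176471), np.float64(137.98529411764707), 68) [0.724 0.215]
tri [0.721 0.236 0.187]
```

View pics/s5.png

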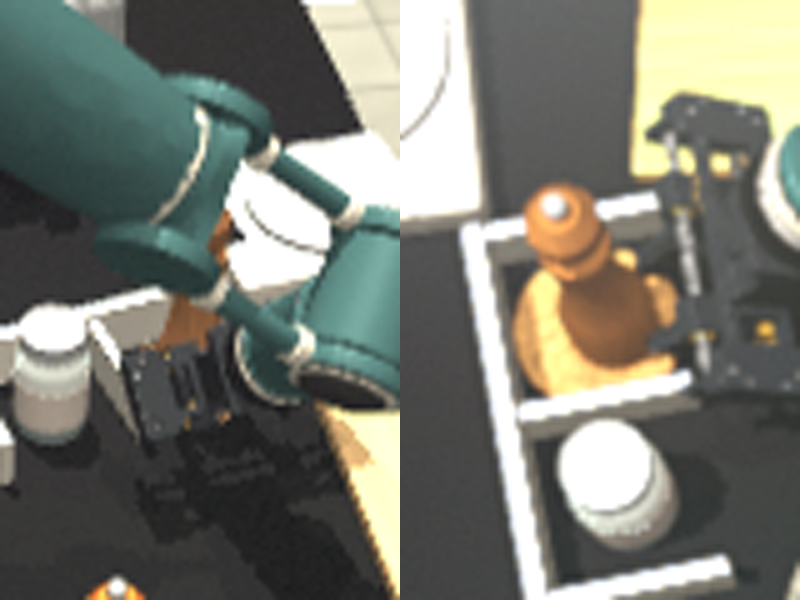

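The top crop shows the mill standing in the empty bay, its foot (605,310) on the cork but a little short of centre. I check the nut (about px 231,121) numerically against the pad.

```bash
python3 - <<'E'
from workcell import capture
from h import *
c=capture("top")
for p in[(230.5,120.5),(231,121)]:print(ray(c,p,.207).round(4))
print(proj(c,[.706,.228,.207]),proj(c,[.706,.228,0.03]))
E
```

```text
[0.7071 0.2163 0.207 ]
[0.7057 0.2149 0.207 ]
[226.16316691 120.80318578] [237.81169233 142.72204809]
```

>>> send_rows(plan=[{"translation": [-0.0005,0.004,0],"rot": [0,0,0],"gripper": 0.04},{"translation": [-0.0005,0.004,0],"rot": [0,0,0],"gripper": 0.04},{"translation": [0,0.002,0],"rot": [0,0,0],"gripper": 0.04},{"translation": [0,0,0],"rot": [0,0,0],"gripper": 0.04},{"translation": [0.002,-0.01,0],"rot": [0,0,0],"gripper": 0.04},{"translation": [0.004,-0.02,0],"rot": [0,0,0],"gripper": 0.04},{"translation": [0.006,-0.03,0],"rot": [0,0,0],"gripper": 0.04},{"translation": [0.006,-0.03,0],"rot": [0,0,0],"gripper": 0.04}])

```text
time_s: 13.48
ee_pos: [0.7297, 0.1098, 0.0253]
orientation: [-1.617, -1.964, -0.585]
wrist_force: [0.2, 0.4, 1.0]
finger_gap: 0.0396
finger_force: 0.0
```

```bash
python3 st.py;python3 - <<'E'
from workcell import capture
from h import *
A=[]
c=capture("top");s=capture("side")
for c_,(x,y) in((s,(300,80)),(c,(200,80))):
    A.append(cv2.resize(c_["pixels"][y:y+120,x:x+80],(400,600),interpolation=2))
cv2.imwrite("pics/s6.png",np.hstack(A)[:,:,::-1])
a=c["pixels"][110:132,215:240].astype(int);m=(a.min(2)>.75*a.max(2))&(a.max(2)>130)
k,l,st,ce=cv2.connectedComponentsWithStats(m.astype(np.uint8))
for i in range(1,k):
    if st[i,4]<40:print(st[i],ray(c,ce[i]+[215,110],.207).round(4))
E
```

```text
13.4833 [-0.166  0.713  1.527  0.679  1.265 -0.692] [0.7297 0.1098 0.0253] [0.2 0.4 1. ]
[[-0.148, 0.981, -0.123], [0.754, 0.192, 0.628], [0.64, 0.0, -0.769]]
[ 0  0  2 12 13] [0.7198 0.2588 0.207 ]
[10  9  5  5 19] [0.7053 0.2261 0.207 ]
[21 10  4  4 13] [0.7037 0.1969 0.207 ]
[ 0 14  7  8 35] [0.6888 0.2504 0.207 ]
```

View pics/s6.png

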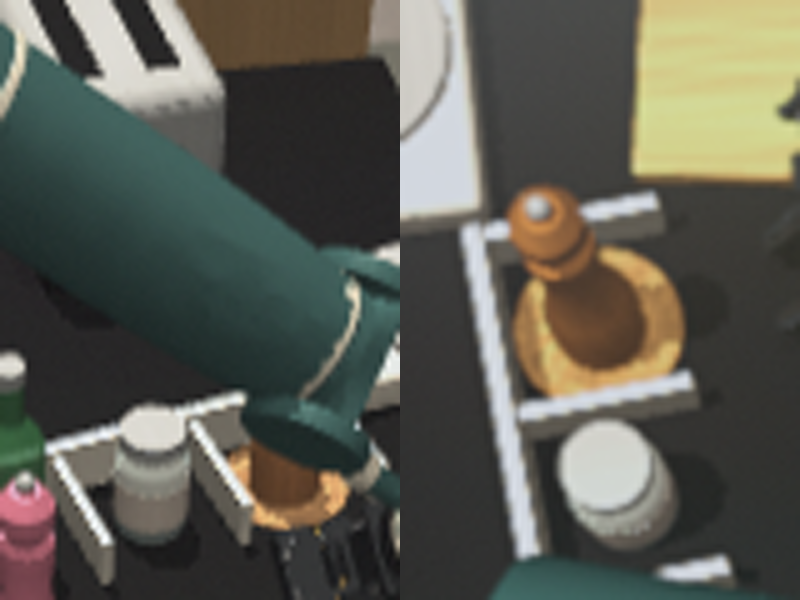

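Both crops show the mill standing upright in the middle of the cork, with its nut at (0.705, 0.226) against a pad centre of (0.706, 0.228). The gripper has backed clear.

```bash
python3 -c "
from workcell import r
print(r.close_job())"
```

```text
the job is handed in; nothing more can be done
None
```

The job is handed in: the wooden pepper mill stands upright in the empty bay, about 2 mm from the cork pad's centre by my top-camera measurement, and the gripper has backed clear; no verdict was returned.

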